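# Tare the balance: shut its sliding draft shield, then press the sunken tare key

## Task

Tare the bench balance with its empty dish on the pan: push the sliding draft shield fully shut over the dish with a fingertip, then reach into the round well on the front of the balance and press the sunken tare key right down, and let it come back up. Leave the shield shut, leave the key in the square well unpressed, and pinch or pick up nothing: the dish stays where it is on the pan and the things standing around stay in place.

Things in the scene. Friction and masses are not known exactly. Their poses are not given: they have to be found in the camera images.
- balance: white bench balance, fixed; origin under its centre, z up. Own x points to its back, own y to its left; footprint 220 (x) by 300 mm (y), deck 55 mm above the bench. Its front strip (own x -110 to -35 mm) has a flat display and a grey key module with a well at each end; the shield slides behind it. Pan (80 mm wide, 4 mm high) at own x 45, y 87.5; fixed end wall 30 mm tall at own y 143 to 149.
- shield (a joint): slide of the clear draft shield along the balance's own +y, m: 0 open, 0.105 fully shut at its stop, over the pan; starts at 0 to 0.045. Friction about 1.5 N plus 6 N per m/s; stays where left. A cover at own x -15 to 105 mm, 105 mm long along own y, its top 30 mm above the deck (85 mm above the bench), open towards the pan, with a grey wall at its rear (-y) end.
- fin (a point): middle of the top edge of the upright grey fin on the shield's top; moves with the shield. Fin 60 mm wide along the balance's x, 6 mm thick along its y, 24 mm tall (top edge 109 mm above the bench), its middle 15 mm ahead of the shield's rear end. Pushing its rear (-y) face towards the balance's +y shuts the shield. Not to be pinched.
- tare_module: grey block 75 mm (x) by 78 mm (y) by 55 mm tall, fixed, flush in one end of the balance's front strip (which end varies), turned as the balance is; origin at the centre of its underside. In the centre of its top is the vertical round well, 51 mm in diameter and 40 mm deep.
- tare_key_top (a point): centre of the top face of the round white tare key (26 mm in diameter), on the axis of the round well, 22 mm below the well's rim (33 mm above the bench) when up; it moves with the key.
- tare_key (a joint): how far the tare key is pressed down, in m: 0 = up, 0.006 = right down on its stop. It springs back by itself; about 1.3 N starts it and about 3.8 N holds it right down.
- cal_module: grey block of the same size in the other end of the front strip, with a square well 49 x 49 mm and 40 mm deep in the centre of its top; origin at the centre of its underside.
- cal_key (a joint): how far the square calibration key (24 x 24 mm, in the square well, its top 22 mm below the rim) is pressed down, in m: 0 = up. Not to be pressed.
- dish: small open aluminium weighing dish, loose, centred on the pan, 66 mm wide at the rim, 14 mm tall; origin at the centre of its underside. The shield passes over it without touching.
- weight: brass calibration weight with a small knob on top, 30 mm wide, 41 mm tall, standing on the bench beside the balance; loose, to be left alone
- spatula: steel lab spatula 160 mm long, up to 16 mm wide and 6 mm thick, lying on the bench beside the balance; loose, to be left alone
- tube_rack: red tube rack 160 x 65 x 35 mm (61 mm with the tubes in it), on the bench beside the balance; loose, to be left alone
- tip_box: blue pipette-tip box 85 x 125 x 55 mm (81 mm with its tips); loose, to be left alone
- bottle: amber bottle 64 mm wide, 130 mm tall; loose, to be left alone
- jar: white jar 60 mm wide, 60 mm tall; loose, to be left alone

How it is judged:
By the outcome, as a careful person would: the job done as asked, in the order asked, and still so for the second after the job is handed in, with the robot touching nothing.
It also fails if it takes over 40 s, if anything falls off the work surface, if the arm or the gripper's body presses on something with over 40 N, if the wrist force passes 120 N, or if a joint passes its speed limit or range.

## Robot

A 6-joint arm with a two-finger parallel gripper is mounted at the origin on the work surface. World frame = base frame: x ahead of the robot, y to its left, z up, the work surface at z = 0. Lengths are in m, angles in rad, forces in N, time in s.
With the tool pointing down it reaches from about 0.35 to 0.975 m from the base axis. Payload 4.9 kg.
Tool frame: the origin (TCP) lies at the centre of the arm's flange, where the gripper is bolted on; the fingertips stand 173 mm ahead of it and the grasp point (between the pads) lies 155 mm ahead of it (ctrl.finger_overhang is the distance from the TCP to the fingertips, in m); z points along the fingers, y is the direction in which the jaws open and shut (so a half turn about z gives the same grasp; the last joint's range is limited). The gripper opens to 85 mm and grips with 20 to 120 N. Pads are 22 mm wide; open, the fingers measure 114 mm over their backs; the gripper's body (76 mm by 85 mm) begins 54 mm behind the grasp point. The pads swing forward as they close: fully open they stand 13 mm farther back than shut.
Start: joints at [0.982, 0.053, 1.613, -0, 1.476, -0.119], TCP at [0.283, 0.557, 0.405] pointing down, gripper open.
Joint ranges: [-3.01, 3.01], [-1.01, 2.22], [0.06, 2.58], [-1.02, 4.17], [0.09, 2.62], [-3.14, 3.14]. Speed limits (rad/s): [2.57, 2.57, 3.14, 3.14, 3.14, 3.14].

## Interface

Orientations are given as a rotation vector (axis times angle).
In Python, from station import ctrl, eyes, spotter gives the robot as it stands.
- The arm moves only by the shell command python3 -m crank 'ROWS' [FORCE]. ROWS is JSON, a list of rows, each a list of 7 numbers: the turn, a rotation vector about the tool's x, y, z in rad, then the shift along the tool's x, y, z in mm, then the closure, from -1 (fully open) to 1 (shut). A call has 1 to 8 rows; each row shifts and turns the pose as measured when the row begins, along the tool's axes as they then stand; what a row does not reach is not made up. A row lasts 1/12 s, in which the tool goes at most 41.7 mm and 7.16 degrees, less where a joint would pass 70% of its speed; a pose out of reach is approached as far as the arm can. A call is refused whole if a number of a shift passes 41.7 or a number of a turn 0.125, either way. A call with a gripper value outside its range is refused whole. The fingers move at their own pace and stop on an object; FORCE is the grip in N (left out, the last holds). Time passes only in rows, so rows that do not move let the fingers close. It gives the time, the measured TCP pose, the force and the opening at its end, in the units of the state.
- ctrl.get_obs(): the state, without advancing time (a new reading comes with each control period).
- eyes.get_image(name): name is "scene" or "top" or "wrist"; returns a dict with "image" (384x512x3 uint8, red, green, blue), "vertical_fov" (degrees; the focal length in pixels is half the picture's height over the tangent of half this angle, whatever the lens; pixels are square), "cx", "cy" (the principal point, pixels), "dist" ([k1, k2, p1, p2, k3] as OpenCV has them; the pictures are not rectified), "rvec" (rotation vector, rad) and "tvec" (3), from world to camera coordinates, as OpenCV has them; the wrist camera has in their place "mount" (4x4, takes a point from camera to tool coordinates, whose origin is the TCP and whose axes are the flange's). Camera axes: x right, y down, z forward; pixel columns grow to the right and rows downward; lengths in m; the calibration is good to about 2 mm. A picture is of the moment at which its call begins: read the wrist's pose just before it. There is no depth.
- ctrl.finish_job(): hands the job in, once; it reports no verdict.
Trained networks look in a picture, given as the dict that the camera call returned (one of the last four; its "shot" number tells which), for a name from the list of things; names that differ only in an ending like _2 or _b are one class to them, and where a whole thing is asked for, a point or a joint stands for the part that bears it (a point fixed in the world has none). Each returns a list of dicts, best first, with "confidence" (0 to 1); they miss things now and then, are a little off and sometimes report something else, mostly with a low value. They report only what shows in the picture. A call takes as long as a camera call.
- spotter.look_for(query, picture): "centre" ([x, y, z] in m, in world coordinates, good to about 4 mm: the middle of the surface that is visible of it).
- spotter.outline_of(query, picture): "region" (384x512 bool, what is visible of it).
- spotter.mark_of(query, picture): "centre" ([x, y, z] in m, in world coordinates, good to about 4 mm: a listed point, or the origin of a listed thing).
The state is a dict: "t": time; "q": joint angles; "dq": joint speeds; "effort": joint torques, N m; "tool_pos": TCP position; "tool_rot": TCP orientation; "contact_force": force on the tool from outside, world axes, zero at the start; "wrist_torque": the same for the moment, N m; "opening": finger opening in m.
Only numpy, scipy, OpenCV 4.12 (cv2) and the standard library are available. Lean on these libraries where they do the work, as an engineer would, in place of code of your own. Each camera call takes 0.05 s, during which the arm holds its last target.

## Working session

There is one attempt and no reset: what is moved stays moved. The work goes in short steps, Python scripts to look and compute and a shell command to move; the robot and the scene stay as the last step left them, time stands still between calls to the robot, and variables do not carry over. Pictures are saved under pics/ and viewed, and the job is handed in when it is done.

```bash
ls; mkdir -p pics; python3 - <<'E'
from station import ctrl, eyes, spotter
import cv2
print(ctrl.get_obs(), ctrl.finger_overhang)
for n in ["scene","top"]:
    p=eyes.get_image(n); cv2.imwrite(f"pics/{n}0.png",p["image"][:,:,::-1])
    print(n,p["vertical_fov"],p["cx"],p["cy"],p["dist"],p["rvec"],p["tvec"])
    for q in ["balance","tare_module","cal_module","tare_key_top","fin","dish","bottle","jar","tip_box","tube_rack","weight"]:
        r=spotter.mark_of(q,p)
        print(q,[( [round(float(v),3) for v in a["centre"]],round(a["confidence"],2)) for a in r[:2]])
E
```

```text
pics
{'t': 0.0, 'q': array([ 9.81990579e-01,  5.33611333e-02,  1.61428713e+00, -1.33282411e-05,
        1.47600268e+00, -1.19002067e-01]), 'dq': array([ 0.00152601,  0.00023474, -0.00116266, -0.00148072, -0.00116087,
        0.00084924]), 'effort': array([-4.01315913e-05, -3.93681943e+01, -3.70181072e+01, -6.68719531e-05,
        6.94551563e-03,  1.60940368e-05]), 'tool_pos': array([0.28279743, 0.55706137, 0.40346411]), 'tool_rot': array([-7.31032490e-01, -3.05463310e+00,  3.03932688e-03]), 'contact_force': array([0.19169619, 1.0925043 , 0.53292875]), 'wrist_torque': array([ 0.00053713, -0.02035061,  0.01597122]), 'opening': 0.08558982369719015} 0.1734
scene 55.01499494464448 256.81033632045654 191.35220061301976 [-0.00375075  0.          0.          0.          0.        ] [ 1.5780439   2.03007142 -0.80879444] [ 0.15888303 -0.30924354  1.61340054]
balance [([0.571, -0.036, -0.0], 0.95)]
tare_module [([0.507, -0.146, 0.002], 0.82)]
cal_module [([0.491, 0.073, -0.001], 0.74)]
tare_key_top [([0.507, -0.149, 0.031], 0.58), ([0.509, 0.144, 0.001], 0.34)]
fin [([0.618, -0.054, 0.11], 0.7)
[... 236 characters left out ...]
[0.509, 0.146, 0.001], 0.52)]
top 52.31829436885052 251.18392824030016 189.4458341495755 [-0.12034317  0.          0.          0.          0.        ] [ 2.15926417 -2.11518796  0.17631789] [-0.02787915  0.57483106  1.36913527]
balance [([0.57, -0.031, 0.001], 0.7), ([0.621, -0.057, 0.108], 0.58)]
tare_module [([0.503, -0.146, 0.003], 0.92), ([0.619, -0.056, 0.106], 0.53)]
cal_module [([0.494, 0.074, 0.002], 0.64)]
tare_key_top [([0.506, -0.155, 0.031], 0.46)]
fin [([0.617, -0.057, 0.105], 0.9)]
dish [([0.617, 0.05, 0.059], 0.52)]
bottle [([0.59, 0.427, 0.002], 0.88)]
jar [([0.459, 0.405, 0.005], 0.82)]
tip_box []
tube_rack [([0.591, -0.24, 0.002], 0.87)]
weight [([0.514, 0.149, 0.001], 0.5)]
```

View pics/scene0.png

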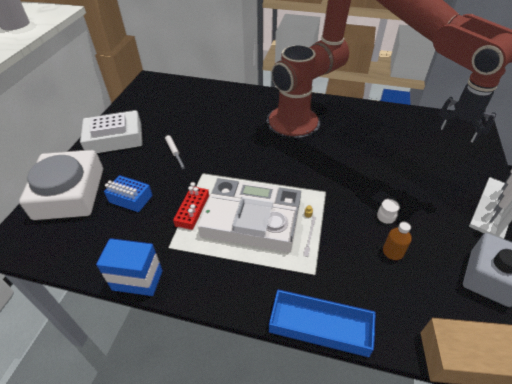

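View pics/top0.png

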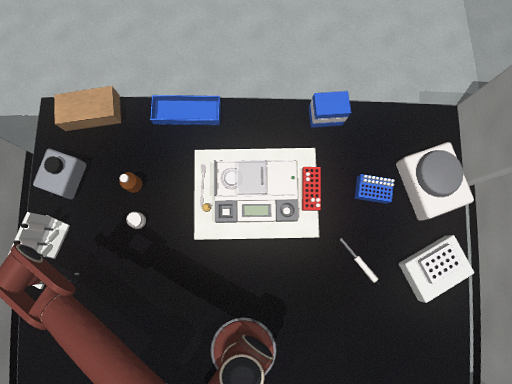

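The scene picture shows the balance at about (250,215) px, with the round well at its left end (225,187), the square well at (290,195) and the red rack beside the tare end. In the top picture the fin is near (265,178). The marks from both cameras agree to within 5 mm. I'll shut the gripper and turn the tool so it lines up with the balance.

```bash
python3 -m crank '[[0,0,-0.105,0,0,0,1],[0,0,-0.105,0,0,0,1],[0,0,-0.105,0,0,0,1],[0,0,-0.105,0,0,0,1],[0,0,-0.1,0,0,0,1]]' 20
cat > h.py <<'E'
from station import ctrl, eyes, spotter
import numpy as np, cv2
from scipy.spatial.transform import Rotation as R
def state():
    o=ctrl.get_obs(); return o["tool_pos"],R.from_rotvec(o["tool_rot"]).as_matrix(),o
def tip():
    p,r,o=state(); return p+r[:,2]*ctrl.finger_overhang
def togo(target):
    p,r,o=state(); d=r.T@(np.array(target)-tip())*1000
    print("tip",tip().round(4),"shift tool mm",d.round(1),"yaw_y deg",np.degrees(np.arctan2(r[1,1],r[0,1])).round(2),"tilt",r[:,2].round(3),"t",round(o["t"],2),"F",o["contact_force"].round(2),"op",round(o["opening"],4))
def K(p):
    f=p["image"].shape[0]/2/np.tan(np.radians(p["vertical_fov"]/2))
    return np.array([[f,0,p["cx"]],[0,f,p["cy"]],[0,0,1]])
def wcam(p):  # call with pose just before
    pos,r,o=state(); T=np.eye(4);T[:3,:3]=r;T[:3,3]=pos
    return T@np.array(p["mount"])
def proj(p,P,T=None):
    P=np.atleast_2d(np.array(P,float))
    if "rvec" in p: rv,tv=np.array(p["rvec"]),np.array(p["tvec"])
    else:
        C=np.linalg.inv(T); rv=cv2.Rodrigues(C[:3,:3])[0]; tv=C[:3,3]
    return cv2.projectPoints(P,rv,tv,K(p),np.array(p["dist"]))[0][:,0]
def ray(p,uv,z,T=None):
    uv=np.atleast_2d(np.array(uv,float))
    n=cv2.undistortPoints(uv[:,None],K(p),np.array(p["dist"]))[:,0]
    d=np.c_[n,np.ones(len(n))]
    if "rvec" in p:
        Rm=cv2.Rodrigues(np.array(p["rvec"]))[0]; c=-Rm.T@np.array(p["tvec"]); d=d@Rm
    else: c=T[:3,3]; d=d@T[:3,:3].T
    return c+d*((z-c[2])/d[:,2])[:,None]
E
python3 - <<'E'
from h import *
togo([0.60,-0.11,0.23])
E
```

```text
t: 1.62
tool_pos: [0.2829, 0.5573, 0.4047]
tool_rot: [0.115, -3.139, 0.0]
contact_force: [-0.2, 0.5, 0.2]
opening: 0.0255
tip [0.2829 0.5573 0.2313] shift tool mm [-267.5 -688.6    1.3] yaw_y deg 94.19 tilt [-0. -0. -1.] t 1.62 F [-0.22  0.55  0.2 ] op 0.0255
```

```bash
python3 -m crank '[[0,0,0,-14,-38,0,1],[0,0,0,-14,-38,0,1],[0,0,0,-14,-38,0,1],[0,0,0,-14,-38,0,1],[0,0,0,-14,-38,0,1],[0,0,0,-14,-38,0,1],[0,0,0,-14,-38,0,1],[0,0,0,-14,-38,0,1]]'
python3 -m crank '[[0,0,0,-14,-38,0,1],[0,0,0,-14,-38,0,1],[0,0,0,-14,-38,0,1],[0,0,0,-14,-38,0,1],[0,0,0,-14,-38,0,1],[0,0,0,0,0,0,1]]'
python3 - <<'E'
from h import *
togo([0.60,-0.11,0.23])
p=eyes.get_image("wrist"); cv2.imwrite("pics/w1.png",p["image"][:,:,::-1])
T=wcam(p); print(T.round(3))
togo([0.60,-0.11,0.23])
E
```

```text
t: 2.28
tool_pos: [0.4193, 0.2591, 0.4039]
tool_rot: [-0.145, 3.137, 0.004]
contact_force: [0.4, 0.1, -0.1]
opening: 0.0001
t: 2.78
tool_pos: [0.5083, 0.0646, 0.4057]
tool_rot: [-0.135, 3.13, 0.002]
contact_force: [-0.8, -0.3, -0.4]
opening: 0.0003
tip [0.5098 0.0648 0.2323] shift tool mm [ -74.9 -181.9    2.8] yaw_y deg 94.93 tilt [ 0.008  0.001 -1.   ] t 2.78 F [-0.8  -0.32 -0.39] op 0.0003
[[-0.087  0.944  0.319  0.428]
 [ 0.996  0.082  0.029  0.061]
 [ 0.001  0.32  -0.947  0.375]
 [ 0.     0.     0.     1.   ]]
tip [0.5088 0.0671 0.2322] shift tool mm [ -75.4 -184.4    2.3] yaw_y deg 94.99 tilt [ 0.007  0.003 -1.   ] t 2.83 F [-0.08  0.76  0.06] op 0.0002
```

View pics/w1.png

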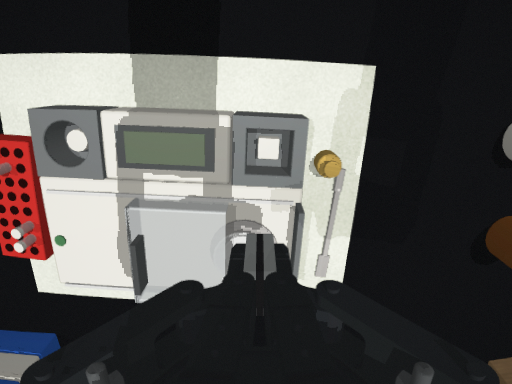

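```bash
python3 - <<'E'
import cv2
im=cv2.imread("pics/w1.png")
cv2.imwrite("pics/w1z.png",cv2.resize(im[80:310,0:320],None,fx=2.5,fy=2.5,interpolation=cv2.INTER_CUBIC))
E
```

```text
(no output)
```

View pics/w1z.png

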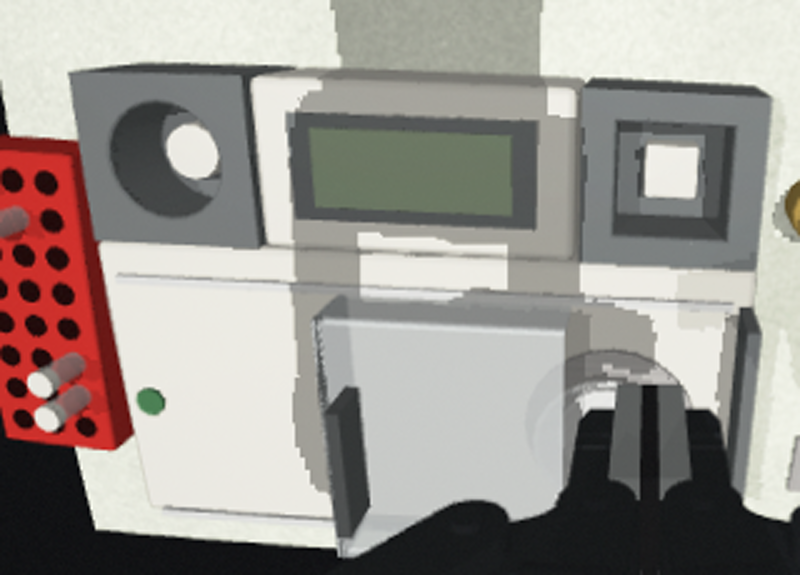

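```bash
python3 - <<'E'
from h import *
p=eyes.get_image("wrist"); T=wcam(p)
def z2(l): return [(x/2.5,80+y/2.5) for x,y in l]
tm=ray(p,z2([(72,72),(98,240),(262,247),(236,77)]),.055,T)
cm=ray(p,z2([(585,92),(583,262),(755,268),(770,97)]),.055,T)
print(tm.round(4),cm.round(4)); 
# fit pose
own=np.array([(-110,-150),(-35,-150),(-35,-72),(-110,-72),(-110,72),(-35,72),(-35,150),(-110,150)])/1000
W=np.r_[tm,cm][:,:2]
a=own-own.mean(0);b=W-W.mean(0)
th=np.arctan2((a[:,0]*b[:,1]-a[:,1]*b[:,0]).sum(),(a*b).sum())
Rm=np.array([[np.cos(th),-np.sin(th)],[np.sin(th),np.cos(th)]])
o=W.mean(0)-Rm@own.mean(0)
print("yaw",np.degrees(th),"origin",o,"resid",((W-(own@Rm.T+o))*1000).round(1).tolist())
print("tare",Rm@[-.0725,-.111]+o)
rim=ray(p,z2([(110,158),(220,160),(165,100),(165,218)]),.055,T); print("rim",rim.round(4))
key=ray(p,z2([(192,152)]),.033,T); print("key",key.round(4))
print("keyproj", (proj(p,[list(Rm@[-.0725,-.111]+o)+[.033]],T)-[0,80])*2.5)
fin=ray(p,z2([(329,410),(338,538)]),.109,T)[:,:2]; print("fin",fin, "own",((fin-o)@Rm).round(4))
for q in ["fin","tare_key_top","tare_module","balance"]:
    print(q,[( a["centre"],round(a["confidence"],2)) for a in spotter.mark_of(q,p)[:2]])
E
```

```text
[[ 0.4684 -0.1794  0.055 ]
 [ 0.5428 -0.1767  0.055 ]
 [ 0.5394 -0.099   0.055 ]
 [ 0.466  -0.1057  0.055 ]] [[0.4609 0.0396 0.055 ]
 [0.5338 0.0435 0.055 ]
 [0.5298 0.1188 0.055 ]
 [0.456  0.1152 0.055 ]]
yaw 2.477067781251243 origin [ 0.57206732 -0.02733093] resid [[-0.3, 2.5], [-0.8, 2.0], [-0.8, 1.8], [0.7, -1.7], [1.8, -0.2], [-0.2, 0.4], [-0.8, -2.2], [0.3, -2.5]]
tare [ 0.50443243 -0.14136063]
rim [[ 0.5045 -0.1659  0.055 ]
 [ 0.5017 -0.1152  0.055 ]
 [ 0.4776 -0.1379  0.055 ]
 [ 0.5298 -0.143   0.055 ]]
key [[ 0.504  -0.1407  0.033 ]]
keyproj [[190.64927155 152.74586732]]
fin [[ 0.58612884 -0.04978502]
 [ 0.64784734 -0.04967401]] own [[ 0.0131 -0.023 ]
 [ 0.0747 -0.0256]]
fin [([0.6172, -0.0537, 0.1057], 0.95), ([0.5138, 0.1514, 0.0008], 0.7)]
tare_key_top [([0.5071, -0.1446, 0.0321], 0.73)]
tare_module [([0.5053, -0.1446, -0.004], 0.74)]
balance [([0.5726, -0.035, 0.0001], 0.84)]
```

The zoomed wrist picture shows the round well centred at (66,144) px in the original image, its key at (77,141), and the fin's top edge from (132,244) to (135,295). The fitted rim is 51 mm wide and the fin 62 mm long, as they should be. I'll go behind the fin.

```bash
python3 - <<'E'
from h import *
togo([0.617,-0.102,0.232])
E
python3 -m crank '[[0,0,0.04,-19,-34,0,1],[0,0,0,-19,-34,0,1],[0,0,0,-19,-34,0,1],[0,0,0,-19,-34,0,1],[0,0,0,-19,-34,0,1],[0,0,0,0,0,0,1]]'
python3 - <<'E'
from h import *
togo([0.617,-0.102,0.094])
E
```

```text
tip [0.5073 0.0717 0.2319] shift tool mm [-9.280e+01 -1.833e+02 -1.000e-01] yaw_y deg 95.45 tilt [ 0.007  0.004 -1.   ] t 3.08 F [0.84 0.16 0.2 ] op 0.0002
t: 3.58
tool_pos: [0.6151, -0.086, 0.4051]
tool_rot: [-0.119, 3.131, 0.009]
contact_force: [-0.2, 1.0, -0.4]
opening: -0.0
tip [ 0.6166 -0.085   0.2317] shift tool mm [  2.1 -17.7 137.6] yaw_y deg 94.37 tilt [ 0.008  0.006 -1.   ] t 3.58 F [-0.24  0.95 -0.39] op -0.0
```

```bash
python3 -m crank '[[0,0,0,0,0,0,1],[0,0,0,0,0,0,1]]'
python3 - <<'E'
from h import *
togo([0.617,-0.102,0.094])
E
python3 -m crank '[[0,0,0.03,0,-18,38,1],[0,0,0,0,0,38,1],[0,0,0,0,0,0,1]]'
python3 - <<'E'
from h import *
togo([0.617,-0.102,0.094])
p=eyes.get_image("wrist"); cv2.imwrite("pics/w2.png",p["image"][:,:,::-1])
p=eyes.get_image("wrist");T=wcam(p)
for q in ["fin","tare_key_top"]:
    print(q,[( a["centre"],round(a["confidence"],2)) for a in spotter.mark_of(q,p)[:2]])
togo([0.617,-0.102,0.094])
E
```

```text
t: 3.75
tool_pos: [0.6159, -0.0847, 0.4044]
tool_rot: [-0.122, 3.132, 0.01]
contact_force: [-0.2, 0.1, -0.0]
opening: 0.0001
tip [ 0.6172 -0.0836  0.231 ] shift tool mm [  2.6 -19.2 136.9] yaw_y deg 94.45 tilt [ 0.007  0.007 -1.   ] t 3.75 F [-0.19  0.15 -0.03] op 0.0001
t: 4.0
tool_pos: [0.6183, -0.0971, 0.3313]
tool_rot: [-0.084, 3.125, 0.008]
contact_force: [-0.6, -0.7, -2.0]
opening: -0.0
tip [ 0.621  -0.0961  0.158 ] shift tool mm [ 5.3 -5.9 63.8] yaw_y deg 93.1 tilt [ 0.015  0.005 -1.   ] t 4.0 F [-0.55 -0.67 -2.01] op -0.0
fin [([0.6179, -0.0509, 0.1052], 0.65)]
tare_key_top [([0.5083, -0.1477, 0.0349], 0.56)]
tip [ 0.6263 -0.0982  0.1683] shift tool mm [11.7 -3.3 73.9] yaw_y deg 93.08 tilt [ 0.03   0.001 -1.   ] t 4.2 F [ 0.4  -0.79  0.69] op 0.0
```

View pics/w2.png

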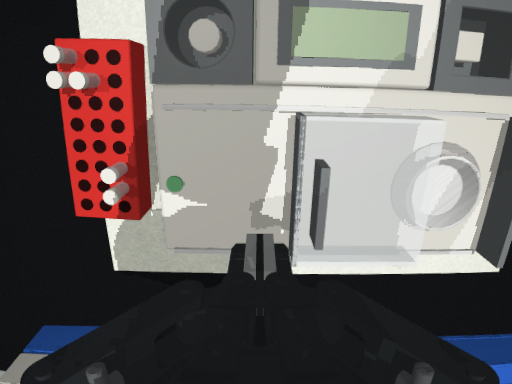

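The fin's top edge runs from (321,165) to (320,245) px, with the fingers left of it near (262,245), so the approach is right. The pose still creeps after each move. I'll let it settle and look at the drift.

```bash
python3 -m crank '[[0,0,0,0,0,0,1]]' >/dev/null;  python3 - <<'E'
from h import *
togo([0.618,-0.102,0.094])
E
python3 -m crank '[[0,0,0,0,0,0,1],[0,0,0,0,0,0,1],[0,0,0,0,0,0,1]]' >/dev/null;  python3 - <<'E'
from h import *
togo([0.618,-0.102,0.094])
print(state()[1].round(4))
E
```

```text
tip [ 0.6272 -0.0978  0.1709] shift tool mm [12.  -3.6 76.5] yaw_y deg 93.13 tilt [ 0.034 -0.    -0.999] t 4.28 F [-0.47  0.5  -0.02] op 0.0001
tip [ 0.63   -0.0976  0.1777] shift tool mm [15.8 -3.3 83.1] yaw_y deg 93.21 tilt [ 0.043 -0.003 -0.999] t 4.53 F [ 0.29 -0.05  1.57] op -0.0003
[[-0.9975 -0.056   0.043 ]
 [-0.0562  0.9984 -0.0027]
 [-0.0427 -0.0051 -0.9991]]
```

```bash
cat >> h.py <<'E'
def go(target,yaw=92.8):
    p,r,o=state()
    a=np.radians(yaw-90); c,s=np.cos(a),np.sin(a)
    Rt=np.array([[-c,-s,0],[-s,c,0],[0,0,-1.]])
    w=R.from_matrix(r.T@Rt).as_rotvec()
    # shift is of TCP: want tip at target with Rt
    d=r.T@(np.array(target)-Rt[:,2]*ctrl.finger_overhang-p)*1000
    print("t",round(o["t"],2),"tip",tip().round(4),"turn",w.round(3),"shift",d.round(1),"F",o["contact_force"].round(1),"op",round(o["opening"],4))
E
python3 - <<'E'
from h import *
go([0.618,-0.102,0.094])
E
python3 -m crank '[[0,0.03,0,5,-2,27,1],[0,0.015,0,2,-1,27,1],[0,0,0,1,0,20,1]]'
python3 - <<'E'
from h import *
go([0.618,-0.102,0.094])
E
```

```text
t 4.53 tip [ 0.63   -0.0976  0.1777] turn [-0.005  0.043  0.007] shift [ 8.4 -4.2 83.2] F [ 0.3 -0.1  1.6] op -0.0003
t: 4.78
tool_pos: [0.6195, -0.1018, 0.2852]
tool_rot: [-0.088, 3.126, -0.018]
contact_force: [-0.7, -0.1, -0.1]
opening: -0.0002
t 4.78 tip [ 0.6221 -0.1037  0.1118] turn [-0.012  0.014  0.008] shift [ 1.8  0.1 17.7] F [-0.7 -0.1 -0.1] op -0.0002
```

```bash
python3 -m crank '[[-0.01,0.014,0,1,0,14,1],[0,0,0,0,0,3,1]]'
python3 - <<'E'
from h import *
go([0.618,-0.102,0.095])
p=eyes.get_image("wrist"); cv2.imwrite("pics/w3.png",p["image"][:,:,::-1])
p=eyes.get_image("scene"); cv2.imwrite("pics/s3.png",cv2.resize(p["image"][150:270,150:340,::-1],None,fx=4,fy=4,interpolation=cv2.INTER_CUBIC))
go([0.618,-0.102,0.095])
E
```

```text
t: 4.95
tool_pos: [0.6171, -0.1019, 0.263]
tool_rot: [0.088, -3.133, -0.002]
contact_force: [-0.2, -0.5, -0.7]
opening: 0.0003
t 4.95 tip [ 0.6158 -0.1018  0.0896] turn [ 0.001 -0.008  0.007] shift [-0.8 -0.1 -5.4] F [-0.2 -0.5 -0.7] op 0.0003
t 5.05 tip [ 0.617  -0.102   0.0915] turn [ 0.    -0.005  0.007] shift [-0.2  0.  -3.5] F [0.4 0.2 0.7] op -0.0004
```

View pics/w3.png

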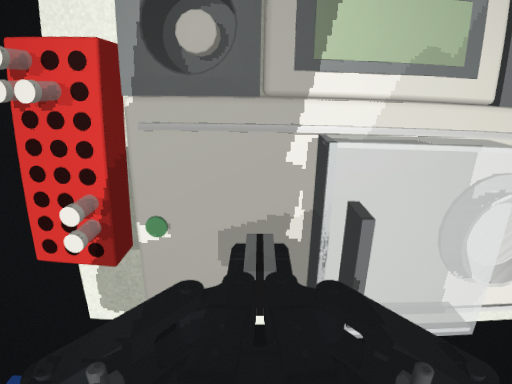

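View pics/s3.png

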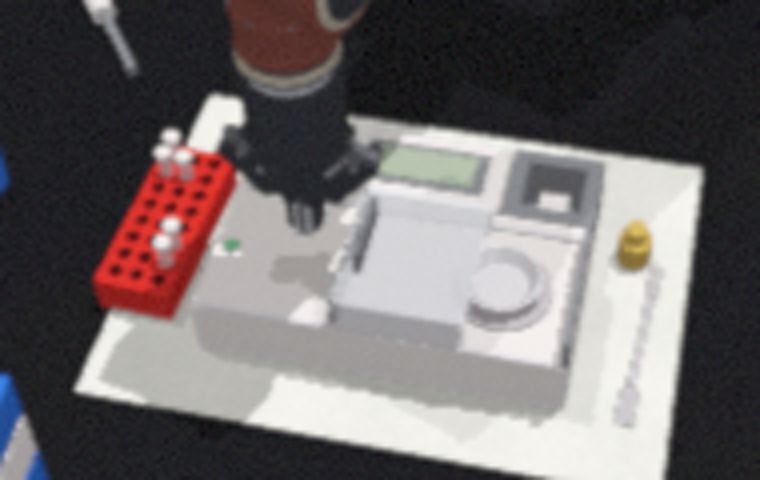

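The tip hangs at about (260,240) px, behind the fin, whose edge is at (352,205)–(347,290), and it is clear of the shield. I'll push along own +y.

```bash
python3 -m crank '[[0,0,0,0,10,-2,1],[0,0,0,0,10,-1,1],[0,0,0,0,8,0,1],[0,0,0,0,8,0,1],[0,0,0,0,8,0,1]]'
python3 - <<'E'
from h import *
go([0.613,0.0,0.095])
E
```

```text
t: 5.47
tool_pos: [0.6172, -0.0558, 0.2745]
tool_rot: [-0.086, 3.136, -0.007]
contact_force: [0.3, -2.4, 0.1]
opening: -0.0002
t 5.47 tip [ 0.6181 -0.0565  0.1011] turn [-0.004  0.004  0.006] shift [ 1.2 55.9  5.8] F [ 0.3 -2.4  0.1] op -0.0002
```

```bash
python3 -m crank '[[0,0,0,0,8,3,1],[0,0,0,0,8,2,1],[0,0,0,0,8,1,1],[0,0,0,0,8,1,1]]'
python3 - <<'E'
from h import *
go([0.613,0.01,0.095])
E
```

```text
t: 5.8
tool_pos: [0.6166, -0.0203, 0.2712]
tool_rot: [-0.088, 3.129, -0.012]
contact_force: [-0.4, -2.4, 2.6]
opening: -0.0001
t 5.8 tip [ 0.6186 -0.0216  0.0979] turn [-0.008  0.011  0.007] shift [ 1.9 30.5  2.6] F [-0.4 -2.4  2.6] op -0.0001
```

```bash
python3 -m crank '[[-0.006,0.008,0,1,8,2,1],[0,0,0,1,7,1,1],[0,0,0,0,6,1,1]]'
python3 - <<'E'
from h import *
go([0.613,0.01,0.095])
p=eyes.get_image("wrist"); cv2.imwrite("pics/w4.png",p["image"][:,:,::-1])
go([0.613,0.01,0.095])
E
```

```text
t: 6.05
tool_pos: [0.6134, 0.0033, 0.2669]
tool_rot: [-0.089, 3.136, -0.003]
contact_force: [1.1, -1.9, 1.6]
opening: -0.0
t 6.05 tip [0.6141 0.003  0.0935] turn [-0.002  0.004  0.008] shift [-0.   6.7 -1.5] F [ 1.1 -1.9  1.6] op -0.0
t 6.1 tip [0.6137 0.004  0.093 ] turn [-0.001  0.003  0.008] shift [-0.2  5.9 -2.1] F [-0.6  0.6 -0.7] op -0.0
```

View pics/w4.png

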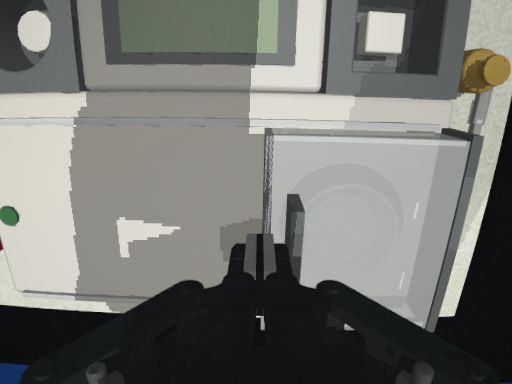

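The fin is at (295,200) px with the tip against it. The shield's front edge is at about x=466 px, almost at the end wall. I'll push on until the force rises at the stop.

```bash
python3 -m crank '[[0,0,0.006,0,6,-1,1],[0,0,0,0,6,-1,1],[0,0,0,0,5,0,1]]'
python3 - <<'E'
from h import *
go([0.613,0.01,0.095])
E
```

```text
t: 6.35
tool_pos: [0.6128, 0.0111, 0.2666]
tool_rot: [-0.083, 3.136, -0.064]
contact_force: [-1.6, -14.9, 6.3]
opening: -0.0001
t 6.35 tip [0.6137 0.0041 0.0933] turn [-0.041  0.003  0.004] shift [-0.2 -1.2 -1.8] F [ -1.6 -14.9   6.3] op -0.0001
```

The force rose to 15 N with the tip no longer advancing, so the shield is at its stop. I'll back off and check.

```bash
python3 -m crank '[[-0.04,0,0,0,-12,0,1],[0,0,0,0,-15,-5,1],[0,0,0,0,-20,-20,1],[0,0,0,0,-20,-20,1],[0,0,0,10,-25,-15,1],[0,0,0,0,0,0,1]]'
python3 - <<'E'
from h import *
go([0.506,-0.144,0.135])
p=eyes.get_image("wrist"); T=wcam(p); go([0.506,-0.144,0.135]); cv2.imwrite("pics/w5.png",p["image"][:,:,::-1])
for q in ["fin","tare_key_top","tare_module","cal_module","balance"]:
    print(q,[( np.round(a["centre"],4),round(a["confidence"],2)) for a in spotter.mark_of(q,p)[:2]])
p=eyes.get_image("scene"); cv2.imwrite("pics/s5.png",cv2.resize(p["image"][150:270,150:340,::-1],None,fx=4,fy=4,interpolation=cv2.INTER_CUBIC))
E
```

```text
t: 6.85
tool_pos: [0.6057, -0.0856, 0.3246]
tool_rot: [0.082, -3.132, -0.003]
contact_force: [-0.2, -0.3, 0.7]
opening: -0.0002
t 6.85 tip [ 0.6043 -0.0853  0.1512] turn [ 0.002 -0.008  0.004] shift [102.5 -53.1  16.9] F [-0.2 -0.3  0.7] op -0.0002
t 6.9 tip [ 0.6042 -0.0835  0.1499] turn [ 0.004 -0.009  0.004] shift [102.7 -54.5  15.5] F [-0.3  0.9  0.3] op 0.0002
fin [(array([0.6145, 0.0207, 0.1047]), 0.97)]
tare_key_top [(array([ 0.5065, -0.1465,  0.035 ]), 0.56)]
tare_module [(array([ 0.5038, -0.1447, -0.0015]), 0.97)]
cal_module [(array([0.4988, 0.0714, 0.0039]), 0.77)]
balance [(array([ 0.5721, -0.0336,  0.0024]), 0.63), (array([ 0.5019, -0.1446, -0.0024]), 0.58)]
```

View pics/w5.png

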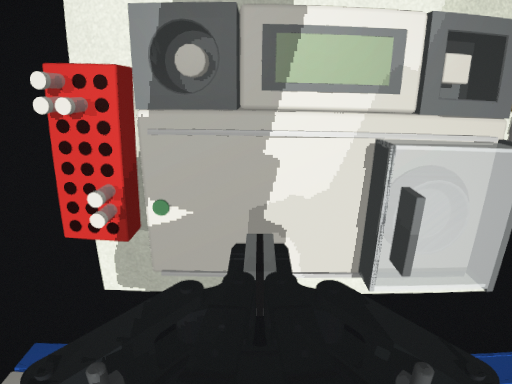

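View pics/s5.png

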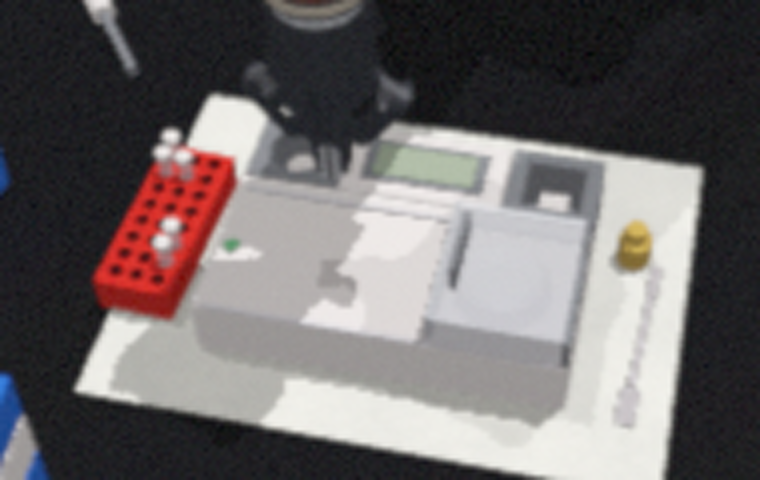

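The shield's front edge now meets the end wall at (575,290) px in the scene crop, and the fin mark (y=0.021, own y about 53 mm) fits fully shut. Next I'll measure the tare well.

```bash
python3 - <<'E'
from h import *
go([0.505,-0.144,0.135])
pos=state(); 
p=eyes.get_image("wrist")
T=np.eye(4);T[:3,:3]=pos[1];T[:3,3]=pos[0];T=T@np.array(p["mount"])
im=p["image"]
for q in ["tare_key"]:
    for a in spotter.outline_of(q,p)[:1]:
        m=a["region"]; ys,xs=np.nonzero(m); print(q,a["confidence"],xs.min(),xs.max(),ys.min(),ys.max())
mask=(im[:,:,:].min(2)>150).astype(np.uint8)
cv2.imwrite("pics/w6.png",cv2.resize(im[0:125,115:260,::-1],None,fx=5,fy=5,interpolation=cv2.INTER_CUBIC)[:600])
for c in [(0.505,-0.144)]:
    th=np.linspace(0,2*np.pi,60)
    rim=proj(p,np.c_[c[0]+.0255*np.cos(th),c[1]+.0255*np.sin(th),0*th+.055],T)
    key=proj(p,np.c_[c[0]+.013*np.cos(th),c[1]+.013*np.sin(th),0*th+.033],T)
    o=cv2.resize(im[0:125,115:260,::-1],None,fx=5,fy=5,interpolation=cv2.INTER_CUBIC)
    for q,col in((rim,(0,0,255)),(key,(0,200,0))):
        cv2.polylines(o,[np.int32((q-[115,0]+.5)*5)],True,col,1)
    cv2.imwrite("pics/w6.png",o[:600])
np.save("T6.npy",T)
E
```

```text
t 7.2 tip [ 0.6029 -0.0803  0.1464] turn [ 0.006 -0.014  0.008] shift [103.6 -57.   12.5] F [-0.2  0.   0.6] op 0.0003
tare_key 0.61 168 201 45 77
```

View pics/w6.png

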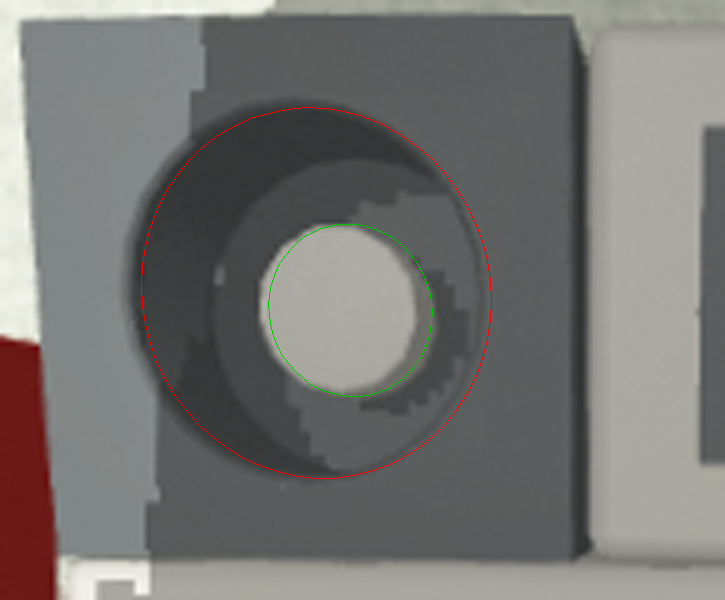

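The overlay for (0.505,-0.144) sits about 1.5 mm too far right, so the well's axis is at about (0.5045,-0.1455). I'll move over it.

```bash
python3 -m crank '[[0.006,-0.014,0.008,27,-15,5,1],[0,0,0,27,-15,5,1],[0,0,0,27,-15,5,1],[0,0,0,16,-10,5,1],[0,0,0,0,0,0,1]]'
python3 - <<'E'
from h import *
go([0.5045,-0.1455,0.10])
E
```

```text
t: 7.72
tool_pos: [0.5095, -0.1399, 0.2978]
tool_rot: [0.089, -3.14, -0.001]
contact_force: [-0.4, -0.5, -0.7]
opening: 0.0
t 7.72 tip [ 0.5095 -0.1398  0.1244] turn [ 0.    -0.     0.008] shift [ 5.3 -5.3 24.4] F [-0.4 -0.5 -0.7] op 0.0
```

```bash
python3 -m crank '[[0,0,0,5,-6,18,1],[0,0,0,0,0,8,1],[0,0,0,0,0,0,1]]'
python3 - <<'E'
from h import *
go([0.5045,-0.1455,0.07])
pos=state(); 
p=eyes.get_image("wrist")
T=np.eye(4);T[:3,:3]=pos[1];T[:3,3]=pos[0];T=T@np.array(p["mount"])
im=p["image"][:,:,::-1].copy()
th=np.linspace(0,2*np.pi,60)
o=cv2.resize(im[100:350,130:390],None,fx=2.4,fy=2.4,interpolation=cv2.INTER_CUBIC)
q=proj(p,np.c_[.5045+.0255*np.cos(th),-.1455+.0255*np.sin(th),0*th+.055],T)
cv2.polylines(o,[np.int32((q-[130,100]+.5)*2.4)],True,(0,0,255),1)
cv2.imwrite("pics/w7.png",o)
go([0.5045,-0.1455,0.07])
E
```

```text
t: 7.97
tool_pos: [0.5054, -0.1456, 0.2719]
tool_rot: [-0.087, 3.138, 0.001]
contact_force: [0.2, 0.2, 0.0]
opening: -0.0
t 7.97 tip [ 0.5059 -0.1455  0.0985] turn [0.    0.003 0.007] shift [ 1.   0.1 28.5] F [0.2 0.2 0. ] op -0.0
t 8.02 tip [ 0.5059 -0.1454  0.0988] turn [0.    0.003 0.007] shift [ 1.1  0.  28.8] F [-0.4 -0.1 -0.3] op -0.0004
```

View pics/w7.png

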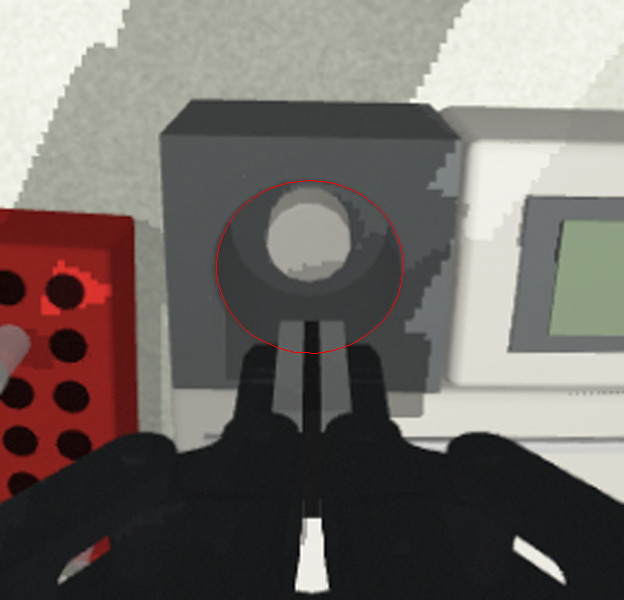

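The red overlay matches the well's rim (centre (310,267) in the crop). The shut fingers are about 28 mm wide against the 51 mm well, so I'll go down.

```bash
python3 -m crank '[[0,0.003,0.006,1,0,14,1],[0,0,0,0,0,14,1],[0,0,0,0,0,14,1],[0,0,0,0,0,0,1]]'
python3 - <<'E'
from h import *
go([0.5045,-0.1455,0.033])
E
```

```text
t: 8.35
tool_pos: [0.5079, -0.1439, 0.2302]
tool_rot: [-0.082, 3.136, -0.002]
contact_force: [-0.5, -0.3, -1.0]
opening: 0.0002
t 8.35 tip [ 0.5087 -0.1441  0.0568] turn [-0.001  0.005  0.003] shift [ 3.6 -1.4 23.8] F [-0.5 -0.3 -1. ] op 0.0002
```

```bash
python3 -m crank '[[0,0.005,0.003,5,-2,0,1],[0,0,0,0,0,0,1]]'
python3 - <<'E'
from h import *
go([0.5045,-0.1455,0.033])
E
```

```text
t: 8.52
tool_pos: [0.5034, -0.1456, 0.2298]
tool_rot: [0.079, -3.139, 0.001]
contact_force: [0.9, 1.3, 1.0]
opening: -0.0002
t 8.52 tip [ 0.5031 -0.1457  0.0564] turn [-0.001 -0.002  0.001] shift [-1.1  0.  23.4] F [0.9 1.3 1. ] op -0.0002
```

```bash
python3 -m crank '[[0,0,0,0,0,10,1],[0,0,0,0,0,8,1]]'
python3 - <<'E'
from h import *
go([0.5045,-0.1455,0.027])
E
```

```text
t: 8.68
tool_pos: [0.5048, -0.1461, 0.2141]
tool_rot: [-0.079, 3.137, -0.006]
contact_force: [-0.0, 0.7, -0.7]
opening: 0.0
t 8.68 tip [ 0.5056 -0.1467  0.0407] turn [-0.004  0.004  0.001] shift [ 0.4  0.6 13.7] F [-0.   0.7 -0.7] op 0.0
```

```bash
python3 -m crank '[[-0.003,0.004,0,1,0,6,1],[0,0,0,0,0,5,1]]'
python3 - <<'E'
from h import *
go([0.5045,-0.1455,0.027])
E
```

```text
t: 8.85
tool_pos: [0.5039, -0.1462, 0.2022]
tool_rot: [-0.079, 3.14, -0.001]
contact_force: [-1.9, 0.7, 2.8]
opening: -0.0002
t 8.85 tip [ 0.504  -0.1463  0.0288] turn [-0.001  0.     0.001] shift [-0.6  0.7  1.8] F [-1.9  0.7  2.8] op -0.0002
```

```bash
python3 -m crank '[[0,0,0,0,0,4,1],[0,0,0,0,0,4,1]]'
python3 - <<'E'
from h import *
go([0.5045,-0.1455,0.027])
E
python3 -m crank '[[0,0,0,0,0,4,1],[0,0,0,0,0,4,1]]'
python3 - <<'E'
from h import *
go([0.5045,-0.1455,0.027])
E
```

```text
t: 9.02
tool_pos: [0.5052, -0.1467, 0.1996]
tool_rot: [0.079, -3.135, -0.003]
contact_force: [-20.7, 8.3, 44.5]
opening: -0.0001
t 9.02 tip [ 0.5043 -0.1465  0.0262] turn [ 0.002 -0.005  0.002] shift [ 0.7  1.3 -0.8] F [-20.7   8.3  44.5] op -0.0001
t: 9.18
tool_pos: [0.5066, -0.1472, 0.1999]
tool_rot: [0.08, -3.127, -0.007]
contact_force: [-14.0, 5.6, 28.0]
opening: 0.0
t 9.18 tip [ 0.5042 -0.1464  0.0265] turn [ 0.005 -0.014  0.002] shift [ 2.   1.8 -0.4] F [-14.    5.6  28. ] op 0.0
```

The key is right down on its stop: the tip is at 26.3 mm and the force is well above 4 N. I'll lift straight out.

```bash
python3 -m crank '[[0,-0.005,0,0,0,-8,1],[0,-0.005,0,0,0,-12,1],[0,0,0,0,0,-12,1]]'
python3 - <<'E'
from h import *
go([0.5045,-0.1455,0.10])
E
```

```text
t: 9.43
tool_pos: [0.5067, -0.1473, 0.233]
tool_rot: [0.081, -3.135, -0.01]
contact_force: [0.3, -0.4, -0.3]
opening: 0.0002
t 9.43 tip [ 0.5056 -0.1463  0.0596] turn [ 0.006 -0.006  0.003] shift [  2.3   2.2 -40.4] F [ 0.3 -0.4 -0.3] op 0.0002
```

```bash
python3 -m crank '[[0,0,0,0,0,-25,1],[0,0,0,0,0,-30,1],[0,0,0,10,0,-30,1],[0,0,0,20,0,-30,1],[0,0,0,0,0,0,1],[0,0,0,0,0,0,1]]'
python3 - <<'E'
from h import *
go([0.5045,-0.1455,0.10])
p=eyes.get_image("wrist"); cv2.imwrite("pics/w8.png",p["image"][:,:,::-1])
for q in ["tare_key_top","fin"]:
    print(q,[( np.round(a["centre"],4),round(a["confidence"],2)) for a in spotter.mark_of(q,p)[:2]])
p=eyes.get_image("scene"); cv2.imwrite("pics/s8.png",cv2.resize(p["image"][130:270,130:350,::-1],None,fx=3.6,fy=3.6,interpolation=cv2.INTER_CUBIC))
for q in ["tare_key_top","fin","dish","tube_rack","weight"]:
    print(q,[( np.round(a["centre"],4),round(a["confidence"],2)) for a in spotter.mark_of(q,p)[:2]])
E
```

```text
t: 9.93
tool_pos: [0.4761, -0.1496, 0.3576]
tool_rot: [0.081, -3.139, -0.006]
contact_force: [-0.0, 0.5, -1.3]
opening: -0.0
t 9.93 tip [ 0.4758 -0.1489  0.1842] turn [ 0.004 -0.001  0.002] shift [-28.7   2.3  84.2] F [-0.   0.5 -1.3] op -0.0
tare_key_top [(array([ 0.5049, -0.1463,  0.0348]), 0.67)]
fin [(array([0.6176, 0.0237, 0.1021]), 0.71)]
tare_key_top [(array([ 0.5049, -0.1487,  0.0305]), 0.4)]
fin [(array([0.617 , 0.0171, 0.1049]), 0.95)]
dish []
tube_rack [(array([ 0.5866, -0.2417,  0.0019]), 0.58), (array([ 0.5939,  0.4275, -0.0006]), 0.35)]
weight [(array([ 0.4947,  0.07  , -0.002 ]), 0.6), (array([0.51  , 0.1488, 0.0018]), 0.5)]
```

View pics/w8.png

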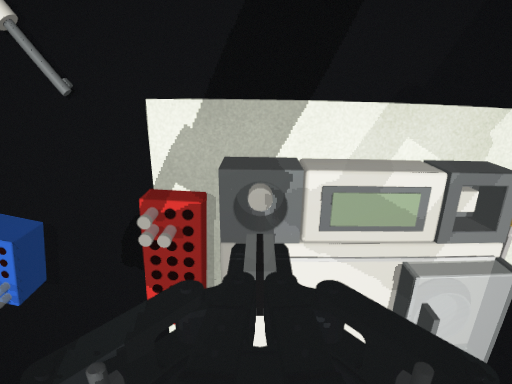

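View pics/s8.png

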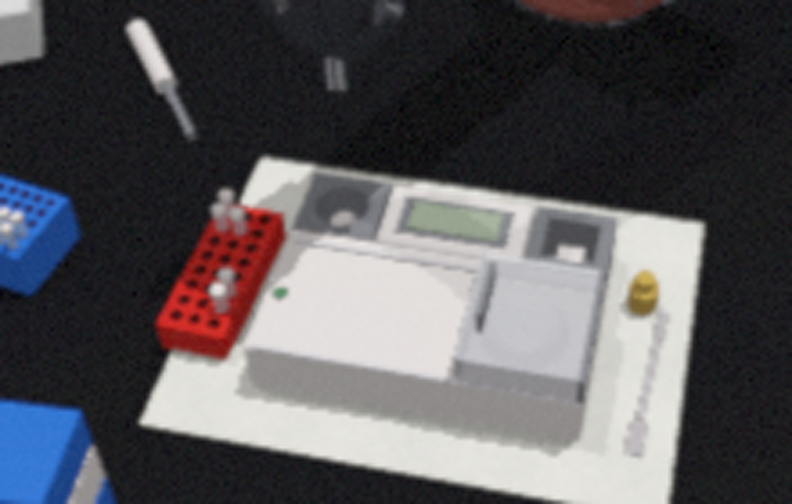

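The shield is still shut against the end wall (front edge near (600,290) px in the crop). The tare key is back up at (262,198) px in the wrist picture, and the dish shows through the cover. Everything around stands as it did, and the arm touches nothing. Handing in.

```bash
python3 -c "
from h import *
print(ctrl.finish_job()); print(ctrl.get_obs()['t'])"
```

```text
the job is handed in; nothing more can be done
None
the job is handed in; nothing more can be done
```

I shut the draft shield with the closed fingertips, then pressed the tare key right down in the round well and let it come back up. I handed the job in after about 10 s of robot time, with the arm clear above the balance.

- **Shield:** I pushed the fin until it hit its stop, where the force rose to about 15 N and the tip stopped moving. The last pictures show the shield still shut against the end wall. The fin marks put it at y 0.017 to 0.024, and about 0.020 is expected when fully shut.
- **Tare key:** At the bottom the tip was at 26.2 mm, against 27 mm expected for the key right down. After lifting out, the two cameras put the key top at about 35 mm and 31 mm, which fits its up height of 33 mm.
- **Harder press than needed:** My last push steps briefly put about 45 N vertically (about 50 N in all) on the wrist through the fingertips, where about 4 N would have held the key down. That is below the 120 N wrist limit. I saw no contact with the gripper's body, which the 40 N limit covers, but I could not measure that separately.
- **Everything else:** The dish mark found nothing in the last scene picture, but the dish is visible through the cover, on the pan. The square-well key was never approached, and the rack, weight and spatula look unmoved. I did not re-check the bottle, jar and tip box at the end, but the arm passed well above or away from them.

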